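# Slide the tall stand post into the socket of its base plate

### The arm

A 6-joint arm with a two-finger parallel gripper is mounted at the origin on a cart in front of the work surface, level with it; the furniture and walls round the work are solid. World frame = base frame: x ahead of the robot, y to its left, z up, the work surface at z = 0. Lengths are in m, angles in rad, forces in N, time in s.
With the tool pointing down it reaches from about 0.35 to 0.975 m from the base axis. Payload 4.9 kg.
Tool frame: the origin (TCP) lies on the centre line of the jaws, within the pads' length; the fingertips stand 8 mm ahead of it and the grasp point (between the pads) lies 11 mm behind it (r.finger_overhang is the distance from the TCP to the fingertips, in m); z points along the fingers, y is the direction in which the jaws open and shut (so a half turn about z gives the same grasp; the last joint's range is limited). The gripper opens to 85 mm and grips with 20 to 120 N. Pads are 22 mm wide; open, the fingers measure 114 mm over their backs; the gripper's body (76 mm by 85 mm) begins 54 mm behind the grasp point. The pads swing forward as they close: fully open they stand 13 mm farther back than shut.
Start: joints at [1.021, 0.053, 1.613, -0, 1.476, -0.119], TCP at [0.261, 0.568, 0.239] pointing down, gripper open.
Joint ranges: [-3.01, 3.01], [-1.01, 2.22], [0.06, 2.58], [-1.02, 4.17], [0.09, 2.62], [-3.14, 3.14]. Speed limits (rad/s): [2.57, 2.57, 3.14, 3.14, 3.14, 3.14].

### API

Orientations are given as a unit quaternion [w, x, y, z].
In Python, from bench import monitor, optics, r gives the robot as it stands. The module is installed in compiled form; this text tells all that it offers.
- The arm moves only by the tool apply_moves, never from a script. Its argument "series" is a list of rows, each an object of numbers: "fingers": the gripper command: -1 is shut, 1 is fully open, values between are in proportion; "x", "y", "z": the shift along the world's x, y, z in units of 50 mm (1.0 is 50 mm); "yaw": the turn about the world's z in degrees. In form: [{"fingers": .., "x": .., "y": .., "z": .., "yaw": ..}, ...]. A call has 1 to 10 rows; each row is the pose to reach, as a shift and turn from the pose commanded when the call began; what a row does not reach only later rows make up. A row lasts 1/10 s, in which the tool goes at most 50 mm and 8.59 degrees, less where a joint would pass 70% of its speed; a pose out of reach is approached as far as the arm can. A call with a gripper value outside its range is refused whole. The fingers move at their own pace and stop on an object; "force" is the grip in N (left out, the last holds). Time passes only in rows, so rows that repeat a pose let the fingers close. It gives the time, the measured TCP pose, the force and the opening at its end, in the units of the state.
- monitor.read_state(): the state, without advancing time (a new reading comes with each control period).
- optics.read_camera(name): name is "scene" or "top"; returns (picture, depth): 400x640x3 uint8, red, green, blue; 400x640 float32, m along the optical axis (not along the pixel's ray), 0 where there is no reading.
- optics.get_calibration(name): a dict with "fov_y" (degrees; the focal length in pixels is half the picture's height over the tangent of half this angle, whatever the lens; pixels are square), "cx", "cy" (the principal point, pixels), "distortion" ([k1, k2, p1, p2, k3] as OpenCV has them; the pictures are not rectified), "rvec" (rotation vector, rad) and "tvec" (3), from world to camera coordinates, as OpenCV has them. Camera axes: x right, y down, z forward; pixel columns grow to the right and rows downward; lengths in m; the calibration is good to about 2 mm. A picture is of the moment at which its call begins. get_calibration takes no time and is no camera call.
- r.hand_in(): hands the job in, once; it reports no verdict.
The state is a dict: "t": time; "q": joint angles; "joint_velocities": joint speeds; "effort": joint torques, N m; "position": TCP position; "eef_rot": TCP orientation; "wrist_force": force on the tool from outside, world axes, zero at the start; "ft_torque": the same for the moment, N m; "gripper_width": finger opening in m.
Only numpy, scipy, OpenCV 4.12 (cv2) and the standard library are available. Lean on these libraries where they do the work, as an engineer would, in place of code of your own. Each camera call takes 0.05 s, during which the arm holds its last target.

### The job

Take the tall slim post from the grey parking block and set its foot on the bare part of the metal base plate, well away from the plate's hole. Then, keeping the foot down on the plate, slide the post across until its foot drops into the hole, and leave it standing there upright, with its flange flat on the plate. Do not lower it into the hole from above, and leave the short thick post where it is parked.

Things in the scene. Friction and masses are not known exactly. Their poses are not given: they have to be found in the camera images.
- tall_post_center (a point): Mid-shaft of the tall slim steel post, on its axis, z up. Shaft: diameter 22 mm, 70 mm long. Below it a flange, diameter 58, 8 mm thick, and a foot pin, diameter 16, 16 mm long: flange underside 43 mm, foot end 59 mm below this point. About 0.25 kg. Loose, its foot in a hole of the grey parking block (26 mm high, 74 x 190 mm), the two posts 110 mm apart along it, either way round.
- short_post_center (a point): Middle of the shaft of the short thick steel post, a bystander in the other place of the parking block. Shaft diameter 36 mm, 35 mm long (17.5 mm above and below this point), with a flange and foot like the tall post's. Leave it parked.
- stand_plate: The fixed metal base plate, 200 x 110 x 26 mm, flat on the worktop. Origin at the centre of its underside (its top is 26 mm higher); x along its 200 mm length, towards the end with the hole. The -x half of its top is bare and flat.
- stand_plate_hole0 (a point): Mouth centre of the plate's only hole, level with the plate's top: round, blind, diameter 34 mm, 20 mm deep, 55 mm from the plate's centre towards its +x end. The foot enters within 9 mm of this centre. The post's mid-shaft is 59 mm above this height with the foot on the plate, 43 mm with the flange on it.

How it is judged:
By the outcome, as a careful person would: the job done as asked, in the order asked, and still so for the second after the job is handed in, with the robot touching nothing.
It also fails if it takes over 40 s, if anything falls off the work surface, if the arm or the gripper's body presses on something with over 40 N, if the wrist force passes 120 N, or if a joint passes its speed limit or range.

## Working session

There is one attempt and no reset: what is moved stays moved. The work goes in short steps, Python scripts to look and compute and a tool call to move; the robot and the scene stay as the last step left them, time stands still between calls to the robot, and variables do not carry over. Pictures are saved under pics/ and viewed, and the job is handed in when it is done.

Besides the shell and the picture viewer there is one more tool, called after "Emit:" as name(argument=value, ...) on one line, values as JSON. apply_moves: Moves the arm, as the interface text tells. Its arguments: {"type":"object","properties":{"series":{"type":"array","items":{"type":"object","properties":{"fingers":{"type":"number"},"x":{"type":"number"},"y":{"type":"number"},"z":{"type":"number"},"yaw":{"type":"number"}}}},"force":{"type":"number"}},"required":["series"]}

```bash
mkdir -p pics; cat > h.py <<'E'
import numpy as np, cv2
from bench import monitor, optics, r
def cal(n):
    c=optics.get_calibration(n); f=200/np.tan(np.radians(c["fov_y"])/2)
    K=np.array([[f,0,c["cx"]],[0,f,c["cy"]],[0,0,1]]); R=cv2.Rodrigues(np.array(c["rvec"],float))[0]
    return K,np.array(c["distortion"],float),R,np.array(c["tvec"],float).ravel()
def ray(n,uv):
    K,D,R,t=cal(n); p=cv2.undistortPoints(np.array(uv,float).reshape(-1,1,2),K,D).reshape(-1,2)
    d=np.c_[p,np.ones(len(p))]@R; return -R.T@t,d
def plane(n,uv,z):
    o,d=ray(n,uv); return o+d*((z-o[2])/d[:,2])[:,None]
def proj(n,P):
    K,D,R,t=cal(n); return cv2.projectPoints(np.array(P,float).reshape(-1,1,3),cv2.Rodrigues(R)[0],t,K,D)[0].reshape(-1,2)
def cloud(n,dep):
    K,D,R,t=cal(n); v,u=np.mgrid[0:400,0:640]
    p=cv2.undistortPoints(np.stack([u,v],-1).reshape(-1,1,2).astype(float),K,D).reshape(-1,2)
    c=np.c_[p,np.ones(len(p))]*dep.reshape(-1,1)
    return ((c-t)@R).reshape(400,640,3)
E
python3 - <<'E'
from h import *
for n in("scene","top"):
    im,d=optics.read_camera(n); cv2.imwrite(f"pics/{n}0.png",im[...,::-1]); np.savez(f"pics/{n}0.npz",im=im,d=d)
    K,D,R,t=cal(n); print(n,K[0,0],D,-R.T@t)
s=monitor.read_state();print(s,r.finger_overhang)
E
```

```text
scene 420.23852819894796 [-0.09900383  0.          0.          0.          0.        ] [-0.01596019 -0.39744451  0.5911504 ]
top 494.2642319272999 [-0.04855457  0.          0.          0.          0.        ] [0.34875585 0.00439074 1.06848934]
{'t': 0.1, 'q': array([ 1.02100954e+00,  5.32929431e-02,  1.61416584e+00,  6.16671856e-06,
        1.47603614e+00, -1.19027877e-01]), 'joint_velocities': array([ 8.58842362e-04, -2.24258515e-03, -2.25250137e-03, -2.78540809e-04,
       -8.64546271e-05, -3.41125864e-04]), 'effort': array([-3.23204249e-04, -3.94906998e+01, -3.71360207e+01, -1.72744312e-04,
        3.95950279e-03,  1.08512069e-05]), 'position': array([0.26069346, 0.56741663, 0.2381792 ]), 'eef_rot': array([-3.15070276e-04,  2.13718325e-01,  9.76894863e-01, -8.97438392e-04]), 'wrist_force': array([-0.30879515,  1.25139475,  0.02073755]), 'ft_torque': array([-0.02524281, -0.03003281,  0.0466563 ]), 'gripper_width': 0.08548210556485737} 0.008
```

View pics/scene0.png

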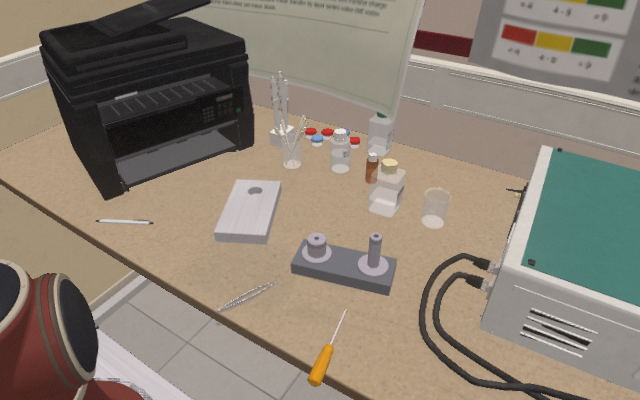

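View pics/top0.png

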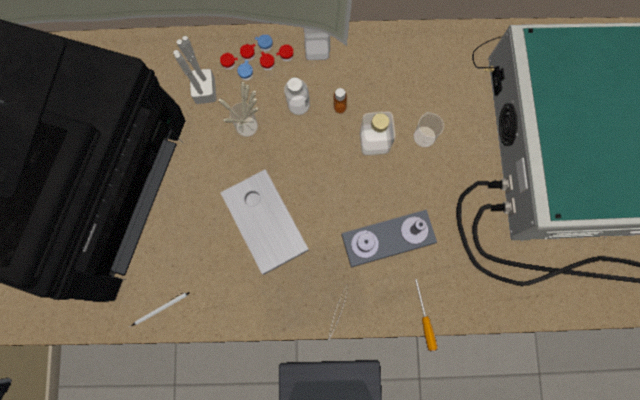

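The plate is at about (264,221) in the top view with its hole at (252,198). The parking block is at (390,238), with the short post at (364,243) and the tall post at about (416,229). I'll measure these now.

```bash
python3 - <<'E'
from h import *
A=np.load("pics/top0.npz"); im,d=A["im"],A["d"]; C=cloud("top",d); z=C[...,2]
big=im.copy()[150:290,200:460]; cv2.imwrite("pics/topcrop.png",cv2.resize(big,None,fx=3,fy=3,interpolation=cv2.INTER_CUBIC)[...,::-1])
hsv=cv2.cvtColor(im,cv2.COLOR_RGB2HSV)
# plate: depth over worktop in window
print("worktop z",np.median(z[290:310,200:320]), "plate z",np.median(z[220:240,255:270]))
m=np.zeros((400,640),np.uint8); m[160:280,210:315]=((hsv[160:280,210:315,1]<45)&(im[160:280,210:315].min(2)>100))*255
m=cv2.morphologyEx(m,cv2.MORPH_OPEN,np.ones((3,3)))
cs=max(cv2.findContours(m,cv2.RETR_EXTERNAL,cv2.CHAIN_APPROX_NONE)[0],key=cv2.contourArea).reshape(-1,2)
P=plane("top",cs,0.026)[:,:2]; rc=cv2.minAreaRect((P*1000).astype(np.float32)); print("plate",rc); print(cv2.boxPoints(rc))
# tall post: points by height, scene & top
for n in("top","scene"):
    A=np.load(f"pics/{n}0.npz"); C=cloud(n,A["d"]); zz=C[...,2]
    for lo,hi in((.029,.04),(.045,.095),(.098,.112),(.06,.074)):
        q=(zz>lo)&(zz<hi)&(C[...,0]>.2)&(C[...,0]<.42)&(C[...,1]<.02)&(C[...,1]>-.27)&(A["d"]>0)
        mm=q.astype(np.uint8); k,l,st,ce=cv2.connectedComponentsWithStats(mm)
        for i in range(1,k):
            if st[i,4]>15: pts=C[l==i]; print(n,lo,hi,st[i],ce[i].round(1),pts.mean(0).round(4), pts.min(0).round(3),pts.max(0).round(3))
E
```

```text
worktop z 0.00048786453147985466 plate z 0.026336728832130913
plate ((540.9691162109375, 134.0712127685547), (203.14987182617188, 112.12063598632812), 26.96126937866211)
[[425.01697  137.98564 ]
 [475.85107   38.051044]
 [656.92126  130.15678 ]
 [606.08716  230.09138 ]]
```

View pics/topcrop.png

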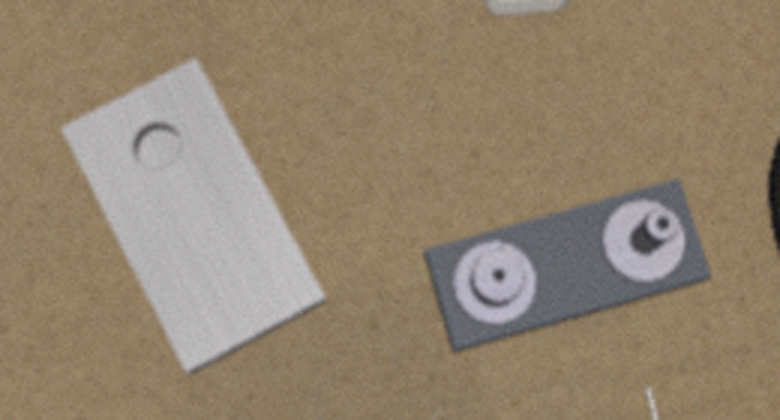

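```bash
python3 - <<'E'
from h import *
A=np.load("pics/top0.npz"); im,d=A["im"],A["d"]; hsv=cv2.cvtColor(im,cv2.COLOR_RGB2HSV)
W=(slice(205,270),slice(338,440))
m=np.zeros((400,640),np.uint8); m[W]=(im[W].min(2)>135)*255
for c in cv2.findContours(m,cv2.RETR_EXTERNAL,cv2.CHAIN_APPROX_NONE)[0]:
    if cv2.contourArea(c)>200:
        c=c.reshape(-1,2); P=plane("top",c,.034)[:,:2]*1000; print("flange",cv2.minEnclosingCircle(P.astype(np.float32)),cv2.fitEllipse(P.astype(np.float32)), plane("top",[cv2.fitEllipse(c)[0]],.034))
print("tops",plane("top",[(420.3,224.3)],.104),plane("top",[(366.2,241.7)],.069))
print("hole",plane("top",[(252.3,198.7)],.026))
m2=np.zeros((400,640),np.uint8); m2[W]=(hsv[W][...,0]>85)*255
c=max(cv2.findContours(cv2.morphologyEx(m2,cv2.MORPH_CLOSE,np.ones((7,7))),cv2.RETR_EXTERNAL,cv2.CHAIN_APPROX_NONE)[0],key=cv2.contourArea)
rc=cv2.minAreaRect((plane("top",c.reshape(-1,2),.026)[:,:2]*1000).astype(np.float32));print("block",rc)
S=np.load("pics/scene0.npz"); s=S["im"]
cv2.imwrite("pics/scrop.png",cv2.resize(s[160:300,200:410],None,fx=3.8,fy=3.8,interpolation=cv2.INTER_CUBIC)[...,::-1])
for n,X in(("top",A),("scene",S)):
    C=cloud(n,X["d"]); q=(C[...,2]>.05)&(C[...,2]<.1)&(C[...,0]>.4)&(C[...,0]<.65)&(C[...,1]<-.02)&(C[...,1]>-.3)
    k,l,st,ce=cv2.connectedComponentsWithStats(q.astype(np.uint8))
    for i in range(1,k):
        if st[i,4]>10: print(n,st[i],C[l==i].mean(0),C[l==i].max(0))
E
```

```text
flange ((483.6277770996094, -79.63511657714844), 28.97320556640625) ((483.3752746582031, -79.72831726074219), (55.33650207519531, 56.188533782958984), 78.59063720703125) [[ 0.48322126 -0.0797169   0.034     ]]
flange ((510.0506591796875, -186.12008666992188), 28.89373207092285) ((510.09161376953125, -186.33741760253906), (54.95035171508789, 56.07667541503906), 119.14839172363281) [[ 0.50993847 -0.18631878  0.034     ]]
tops [[ 0.5094784  -0.18615175  0.104     ]] [[ 0.48266228 -0.08035898  0.069     ]]
hole [[0.58893058 0.15817965 0.026     ]]
block ((495.6185302734375, -132.3343505859375), (73.66475677490234, 189.32398986816406), 14.16678237915039)
top [411 222  12  12  62] [ 0.50414607 -0.17938027  0.0766732 ] [ 0.51603009 -0.17470841  0.09993376]
top [357 234  18  18 256] [ 0.4813379  -0.07856886  0.06807151] [ 0.49925071 -0.06140028  0.07349744]
scene [307 233  19  20 319] [ 0.47680914 -0.08414144  0.06462775] [ 0.49833174 -0.06389615  0.07140316]
scene [368 238  14  24 250] [ 0.50166303 -0.19083801  0.07578108] [ 0.51193733 -0.17704923  0.09973345]
```

View pics/scrop.png

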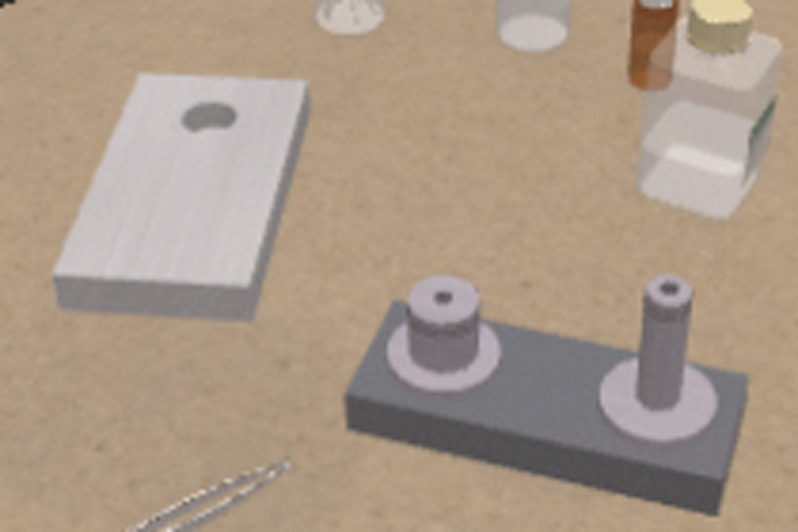

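The posts agree across measurements: tall at (0.510,-0.186), short at (0.483,-0.080), hole near (0.5895,0.1585). Before travelling, I need to know what the printer occupies near the arm's path.

```bash
python3 - <<'E'
from h import *
H=np.full((14,22),0.)
for n in("top","scene"):
    X=np.load(f"pics/{n}0.npz"); C=cloud(n,X["d"])[X["d"]>0]
    i=np.floor((C[:,0]-.0)/.06).astype(int); j=np.floor((C[:,1]+.5)/.06).astype(int)
    ok=(i>=0)&(i<14)&(j>=0)&(j<22); np.maximum.at(H,(i[ok],j[ok]),C[ok,2])
print("y:",(np.arange(22)*6-50)); 
for k in range(13,-1,-1): print("x%3d"%(k*6),(H[k]*100).round().astype(int))
print(proj("scene",[monitor.read_state()["position"]]),proj("top",[monitor.read_state()["position"]]))
E
```

```text
y: [-50 -44 -38 -32 -26 -20 -14  -8  -2   4  10  16  22  28  34  40  46  52
  58  64  70  76]
x 78 [17 17  1  1  1  1  1  8  9 12 13 13 21 32 32 40 40 32 32 32  0  0]
x 72 [17 17  1  1  8 10 13  5  1  1 12 12  1 32 40 40 40 39 39  0  0  0]
x 66 [17 17  1  1  8 10 13  1  1  1  1  1  1 32 32 40 39 39 38  0  0  0]
x 60 [17 17  6  5  1  1  1  1  1  1  3  3  3 32 36 39 39 38 38 37 36  0]
x 54 [17 17  6  5  3  3  1  1  1  3  3  3  3  1 36 38 38 37 37 36 36  0]
x 48 [17 17  6  5  4 11  7  7  1  3  3  3  1  1 35 36 37 36 36 36 36 30]
x 42 [14 14  2  2  3  3  7  7  3  3  3  3  1  1 32 36 36 36 36 36 35  0]
x 36 [ 3  2  1  1  1  2  1  1  1  1  1  1  1  1  1 36 36 35  1  1  1  0]
x 30 [1 1 1 1 2 2 1 1 1 1 1 1 1 1 1 1 1 1 1 1 1 0]
x 24 [ 1  0  0  0  3  2  1  1  1  1  1  0  1  1  1  0 31 27  1  1  0  0]
x 18 [ 0  0  0  0  0  0  0  0  0  0  0  0  0  0  0  0 31  0  0  0  0  0]
x 12 [0 0 0 0 0 0 0 0 0 0 0 0 0 0 0 0 0 0 0 0 0 0]
x  6 [ 0  0  0  0  0  0  0 30 31  1  0  0  0  0  0  0  0  0  0  0  0  0]
x  0 [ 0  0  0  0  0  0 28 32 32  0  0  0  0  0  0  0  0  0  0  0  0  0]
[[ -4.51545945 125.03060302]] [[-13.48068919 371.41541146]]
```

Emit:
apply_moves(series=[{"fingers":1,"x":0,"y":-1,"z":0,"yaw":-4},{"fingers":1,"x":0,"y":-2,"z":0,"yaw":-8},{"fingers":1,"x":0.1,"y":-3,"z":0,"yaw":-12},{"fingers":1,"x":0.2,"y":-4,"z":0,"yaw":-16},{"fingers":1,"x":0.3,"y":-5,"z":0,"yaw":-20},{"fingers":1,"x":0.5,"y":-6,"z":0,"yaw":-24},{"fingers":1,"x":1,"y":-6.8,"z":0,"yaw":-28},{"fingers":1,"x":1.5,"y":-7.6,"z":0,"yaw":-32},{"fingers":1,"x":2,"y":-8.4,"z":0,"yaw":-36},{"fingers":1,"x":2.5,"y":-9.2,"z":0,"yaw":-38.3}])

```text
t: 1.1
position: [0.3864, 0.106, 0.2392]
eef_rot: [0.0, 0.523, 0.852, 0.0]
wrist_force: [1.6, 0.4, -0.1]
gripper_width: 0.0855
```

Emit:
apply_moves(series=[{"fingers":1,"x":0.4,"y":-0.9,"z":0,"yaw":0},{"fingers":1,"x":0.8,"y":-1.8,"z":0,"yaw":0},{"fingers":1,"x":1.2,"y":-2.7,"z":0,"yaw":0},{"fingers":1,"x":1.6,"y":-3.6,"z":0,"yaw":0},{"fingers":1,"x":2.0,"y":-4.5,"z":0,"yaw":0},{"fingers":1,"x":2.3,"y":-5.3,"z":0,"yaw":0},{"fingers":1,"x":2.48,"y":-5.86,"z":0,"yaw":0},{"fingers":1,"x":2.48,"y":-5.86,"z":-1,"yaw":0},{"fingers":1,"x":2.48,"y":-5.86,"z":-1.6,"yaw":0},{"fingers":1,"x":2.48,"y":-5.86,"z":-1.6,"yaw":0}])

```text
t: 2.1
position: [0.5063, -0.1836, 0.1529]
eef_rot: [-0.006, 0.523, 0.853, -0.0]
wrist_force: [-0.2, 0.3, -0.7]
gripper_width: 0.0855
```

Emit:
apply_moves(series=[{"fingers":1,"x":0,"y":0,"z":0,"yaw":0},{"fingers":1,"x":0,"y":0,"z":0,"yaw":0}])

```text
t: 2.3
position: [0.5113, -0.1856, 0.1619]
eef_rot: [0.002, 0.522, 0.853, 0.0]
wrist_force: [0.3, -0.0, -0.0]
gripper_width: 0.0854
```

```bash
python3 - <<'E'
from h import *
im,d=optics.read_camera("scene"); cv2.imwrite("pics/s1.png",im[...,::-1]); s=monitor.read_state(); print(s["position"],s["eef_rot"],s["wrist_force"])
E
```

```text
[ 0.51142307 -0.18559416  0.16217625] [2.30556990e-03 5.22173785e-01 8.52835975e-01 1.51677747e-04] [ 0.55130407 -0.49906354 -0.45673731]
```

View pics/s1.png

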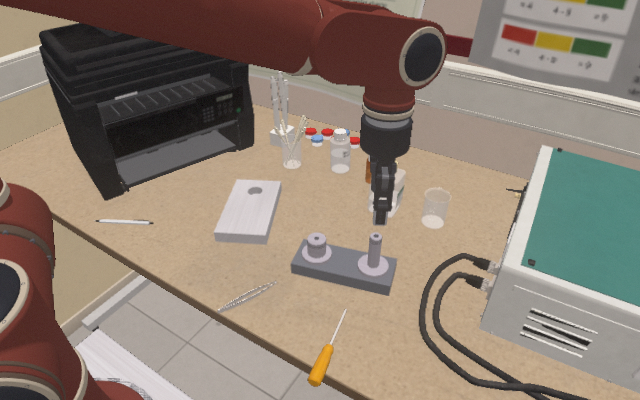

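The gripper, around (381,205), hangs directly over the tall post (375,250) and nothing is in the way. Descending and gripping.

Emit:
apply_moves(series=[{"fingers":1,"x":0,"y":0,"z":-0.5,"yaw":0},{"fingers":1,"x":0,"y":0,"z":-1,"yaw":0},{"fingers":1,"x":0,"y":0,"z":-1.5,"yaw":0},{"fingers":1,"x":0,"y":0,"z":-1.8,"yaw":0},{"fingers":1,"x":0,"y":0,"z":-1.8,"yaw":0},{"fingers":1,"x":0,"y":0,"z":-1.8,"yaw":0},{"fingers":0,"x":0,"y":0,"z":-1.8,"yaw":0},{"fingers":-0.3,"x":0,"y":0,"z":-1.8,"yaw":0},{"fingers":-0.4,"x":0,"y":0,"z":-1.8,"yaw":0}], force=30)

```text
t: 3.25
position: [0.5106, -0.1855, 0.0704]
eef_rot: [0.001, 0.522, 0.853, 0.0]
wrist_force: [0.6, 0.1, -0.4]
gripper_width: 0.0435
```

Emit:
apply_moves(series=[{"fingers":-0.6,"x":0,"y":0,"z":0,"yaw":0},{"fingers":-1,"x":0,"y":0,"z":0,"yaw":0},{"fingers":-1,"x":0,"y":0,"z":0,"yaw":0},{"fingers":-1,"x":0,"y":0,"z":0,"yaw":0},{"fingers":-1,"x":0,"y":0,"z":0,"yaw":0}], force=70)

```text
t: 3.75
position: [0.5101, -0.1853, 0.0697]
eef_rot: [0.0, 0.522, 0.853, -0.0]
wrist_force: [-2.0, 0.9, 4.8]
gripper_width: 0.0205
```

Emit:
apply_moves(series=[{"fingers":-1,"x":0,"y":0,"z":0.2,"yaw":0},{"fingers":-1,"x":0,"y":0,"z":0.4,"yaw":0},{"fingers":-1,"x":0,"y":0,"z":0.7,"yaw":0},{"fingers":-1,"x":0,"y":0,"z":1.0,"yaw":0},{"fingers":-1,"x":0,"y":0,"z":1.4,"yaw":0},{"fingers":-1,"x":0,"y":0,"z":1.8,"yaw":0},{"fingers":-1,"x":0,"y":0,"z":2.0,"yaw":0},{"fingers":-1,"x":0,"y":0,"z":2.0,"yaw":0},{"fingers":-1,"x":0,"y":0,"z":2.0,"yaw":0}])

```text
t: 4.65
position: [0.5098, -0.185, 0.1691]
eef_rot: [-0.0, 0.522, 0.853, -0.0]
wrist_force: [0.3, 0.6, -3.1]
gripper_width: 0.0205
```

```bash
python3 - <<'E'
from h import *
im,d=optics.read_camera("scene"); cv2.imwrite("pics/s2.png",cv2.resize(im[130:310,280:480],None,fx=3,fy=3)[...,::-1]); s=monitor.read_state(); print(s["position"],s["eef_rot"],s["wrist_force"],s["gripper_width"])
E
```

```text
[ 0.50937998 -0.1848102   0.1682903 ] [-8.60339489e-04  5.22379443e-01  8.52712714e-01 -6.53255437e-05] [-0.43711068  0.29975395 -3.42907854] 0.020618442800131604
```

View pics/s2.png

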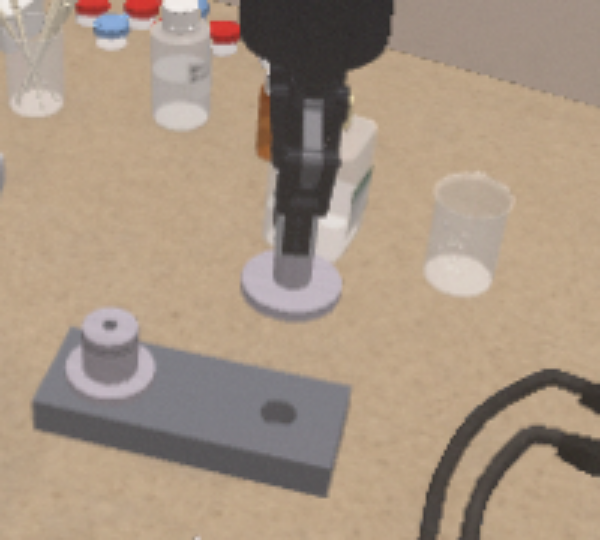

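The post is held upright, with the short post still parked. Carrying it over to the bare half of the plate.

Emit:
apply_moves(series=[{"fingers":-1,"x":0,"y":0.4,"z":0,"yaw":0},{"fingers":-1,"x":0,"y":1.1,"z":0,"yaw":0},{"fingers":-1,"x":0,"y":1.9,"z":0,"yaw":0},{"fingers":-1,"x":0,"y":2.7,"z":0,"yaw":0},{"fingers":-1,"x":0,"y":3.5,"z":0,"yaw":0},{"fingers":-1,"x":-0.1,"y":4.3,"z":0,"yaw":0},{"fingers":-1,"x":-0.18,"y":5.0,"z":0,"yaw":0},{"fingers":-1,"x":-0.18,"y":5.6,"z":0,"yaw":0},{"fingers":-1,"x":-0.18,"y":5.97,"z":0,"yaw":0},{"fingers":-1,"x":-0.18,"y":5.97,"z":0,"yaw":0}])

```text
t: 5.7
position: [0.4998, 0.1153, 0.1677]
eef_rot: [-0.001, 0.521, 0.854, -0.001]
wrist_force: [0.0, -0.6, -2.7]
gripper_width: 0.0203
```

Emit:
apply_moves(series=[{"fingers":-1,"x":0,"y":0,"z":-0.3,"yaw":0},{"fingers":-1,"x":0,"y":0,"z":-0.6,"yaw":0},{"fingers":-1,"x":0,"y":0,"z":-0.9,"yaw":0},{"fingers":-1,"x":0,"y":0,"z":-1.2,"yaw":0},{"fingers":-1,"x":0,"y":0,"z":-1.4,"yaw":0},{"fingers":-1,"x":0,"y":0,"z":-1.4,"yaw":0},{"fingers":-1,"x":0,"y":0,"z":-1.4,"yaw":0},{"fingers":-1,"x":0,"y":0,"z":-1.4,"yaw":0}])

```text
t: 6.5
position: [0.5018, 0.1134, 0.1003]
eef_rot: [0.001, 0.522, 0.853, 0.001]
wrist_force: [0.0, -0.4, -3.8]
gripper_width: 0.0204
```

```bash
python3 - <<'E'
from h import *
for n in("scene","top"):
    im,d=optics.read_camera(n); np.savez(f"pics/{n}3.npz",im=im,d=d); cv2.imwrite(f"pics/{n}3.png",cv2.resize(im[150:290,190:350],None,fx=4,fy=4,interpolation=cv2.INTER_CUBIC)[...,::-1])
s=monitor.read_state(); print(s["position"],s["eef_rot"],s["wrist_force"],s["gripper_width"])
E
```

```text
[0.50177951 0.11347379 0.10040729] [8.51111814e-04 5.22316326e-01 8.52751180e-01 5.97337224e-04] [-0.4069789   0.42836434 -2.84842962] 0.020272487265451247
```

View pics/scene3.png

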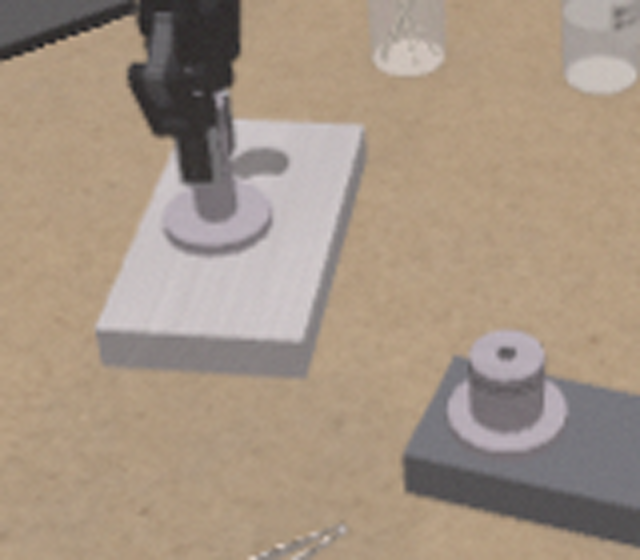

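The post hangs about 14 mm above the plate's bare half and looks upright, with the hole clear ahead of it. Touching down gently.

Emit:
apply_moves(series=[{"fingers":-1,"x":0,"y":0,"z":-0.1,"yaw":0},{"fingers":-1,"x":0,"y":0,"z":-0.2,"yaw":0},{"fingers":-1,"x":0,"y":0,"z":-0.24,"yaw":0},{"fingers":-1,"x":0,"y":0,"z":-0.26,"yaw":0},{"fingers":-1,"x":0,"y":0,"z":-0.28,"yaw":0},{"fingers":-1,"x":0,"y":0,"z":-0.28,"yaw":0},{"fingers":-1,"x":0,"y":0,"z":-0.28,"yaw":0}])

```text
t: 7.3
position: [0.5011, 0.1134, 0.0857]
eef_rot: [0.0, 0.522, 0.853, 0.0]
wrist_force: [-1.8, -0.0, 1.0]
gripper_width: 0.0204
```

Emit:
apply_moves(series=[{"fingers":-1,"x":0,"y":0,"z":-0.01,"yaw":0},{"fingers":-1,"x":0,"y":0,"z":-0.02,"yaw":0},{"fingers":-1,"x":0,"y":0,"z":-0.02,"yaw":0}])

```text
t: 7.6
position: [0.5013, 0.1134, 0.0856]
eef_rot: [0.0, 0.522, 0.853, -0.0]
wrist_force: [-5.6, -0.9, 6.7]
gripper_width: 0.0209
```

Contact is confirmed at about 10 N. Sliding the first half.

Emit:
apply_moves(series=[{"fingers":-1,"x":0.05,"y":0.025,"z":0,"yaw":0},{"fingers":-1,"x":0.13,"y":0.066,"z":0,"yaw":0},{"fingers":-1,"x":0.22,"y":0.112,"z":0,"yaw":0},{"fingers":-1,"x":0.31,"y":0.158,"z":0,"yaw":0},{"fingers":-1,"x":0.4,"y":0.204,"z":0,"yaw":0}])

```text
t: 8.1
position: [0.5212, 0.123, 0.0856]
eef_rot: [0.0, 0.522, 0.853, -0.001]
wrist_force: [-4.6, -3.5, 7.9]
gripper_width: 0.0203
```

Emit:
apply_moves(series=[{"fingers":-1,"x":0.09,"y":0.046,"z":0,"yaw":0},{"fingers":-1,"x":0.18,"y":0.092,"z":0,"yaw":0},{"fingers":-1,"x":0.27,"y":0.138,"z":0,"yaw":0},{"fingers":-1,"x":0.36,"y":0.184,"z":0,"yaw":0},{"fingers":-1,"x":0.45,"y":0.23,"z":0,"yaw":0},{"fingers":-1,"x":0.54,"y":0.275,"z":0,"yaw":0},{"fingers":-1,"x":0.6,"y":0.305,"z":0,"yaw":0},{"fingers":-1,"x":0.6,"y":0.305,"z":0,"yaw":0}])

```text
t: 8.9
position: [0.5518, 0.1386, 0.0857]
eef_rot: [0.001, 0.522, 0.853, -0.0]
wrist_force: [-2.9, -2.4, 6.2]
gripper_width: 0.0205
```

```bash
python3 - <<'E'
from h import *
for n in("scene","top"):
    im,d=optics.read_camera(n); np.savez(f"pics/{n}4.npz",im=im,d=d); cv2.imwrite(f"pics/{n}4.png",cv2.resize(im[150:290,190:350],None,fx=4,fy=4,interpolation=cv2.INTER_CUBIC)[...,::-1])
s=monitor.read_state(); print(s["position"],s["eef_rot"],s["wrist_force"],s["ft_torque"],s["gripper_width"])
E
```

```text
[0.5517471  0.13855389 0.08566458] [ 7.28504644e-04  5.22304957e-01  8.52758466e-01 -2.04836373e-05] [-3.29963049 -1.82220345  6.21579292] [-0.36806061  0.77294808 -0.0231757 ] 0.02078901112002465
```

View pics/scene4.png

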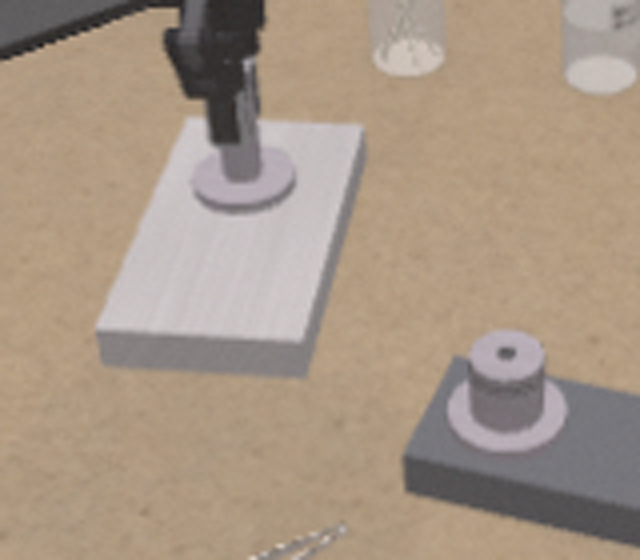

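View pics/top4.png

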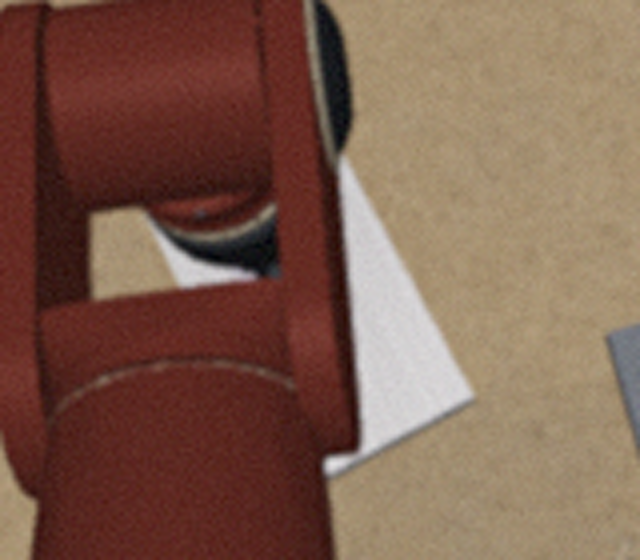

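The post is still upright and pressed on the plate mid-way, with steady contact force. Sliding on to the hole.

Emit:
apply_moves(series=[{"fingers":-1,"x":0.08,"y":0.042,"z":0,"yaw":0},{"fingers":-1,"x":0.17,"y":0.09,"z":0,"yaw":0},{"fingers":-1,"x":0.26,"y":0.137,"z":0,"yaw":0},{"fingers":-1,"x":0.35,"y":0.184,"z":0,"yaw":0},{"fingers":-1,"x":0.44,"y":0.232,"z":0,"yaw":0},{"fingers":-1,"x":0.53,"y":0.28,"z":0,"yaw":0},{"fingers":-1,"x":0.6,"y":0.317,"z":0,"yaw":0},{"fingers":-1,"x":0.66,"y":0.35,"z":0,"yaw":0}])

```text
t: 9.8
position: [0.5844, 0.1565, 0.0839]
eef_rot: [0.0, 0.522, 0.853, 0.0]
wrist_force: [1.2, -0.0, -2.8]
gripper_width: 0.0204
```

The force fell to the bare weight and z dropped 1.8 mm, so the foot has entered the hole. Following it down while finishing the slide to the centre.

Emit:
apply_moves(series=[{"fingers":-1,"x":0.05,"y":0.025,"z":-0.04,"yaw":0},{"fingers":-1,"x":0.09,"y":0.04,"z":-0.1,"yaw":0},{"fingers":-1,"x":0.09,"y":0.04,"z":-0.16,"yaw":0},{"fingers":-1,"x":0.09,"y":0.04,"z":-0.22,"yaw":0},{"fingers":-1,"x":0.09,"y":0.04,"z":-0.26,"yaw":0},{"fingers":-1,"x":0.09,"y":0.04,"z":-0.28,"yaw":0},{"fingers":-1,"x":0.09,"y":0.04,"z":-0.28,"yaw":0},{"fingers":-1,"x":0.09,"y":0.04,"z":-0.28,"yaw":0}])

```text
t: 10.6
position: [0.5886, 0.1583, 0.0705]
eef_rot: [0.0, 0.522, 0.853, 0.0]
wrist_force: [0.6, 0.1, -2.4]
gripper_width: 0.0204
```

Emit:
apply_moves(series=[{"fingers":-1,"x":0,"y":0,"z":-0.01,"yaw":0},{"fingers":-1,"x":0,"y":0,"z":-0.02,"yaw":0},{"fingers":-1,"x":0,"y":0,"z":-0.03,"yaw":0},{"fingers":-1,"x":0,"y":0,"z":-0.03,"yaw":0}])

```text
t: 11.0
position: [0.5887, 0.1583, 0.0698]
eef_rot: [0.0, 0.522, 0.853, 0.0]
wrist_force: [-3.6, -0.8, 5.4]
gripper_width: 0.0202
```

The flange is seated, with force up by about 8 N at the expected height. Releasing and backing off upward.

Emit:
apply_moves(series=[{"fingers":-0.4,"x":0,"y":0,"z":0,"yaw":0},{"fingers":-0.2,"x":0,"y":0,"z":0,"yaw":0},{"fingers":0.3,"x":0,"y":0,"z":0,"yaw":0},{"fingers":0.6,"x":0,"y":0,"z":0,"yaw":0},{"fingers":0.6,"x":0,"y":0,"z":0,"yaw":0},{"fingers":0.6,"x":0,"y":0,"z":0,"yaw":0}], force=30)

```text
t: 11.6
position: [0.5885, 0.1583, 0.0687]
eef_rot: [0.0, 0.522, 0.853, 0.0]
wrist_force: [-0.4, -0.3, 0.2]
gripper_width: 0.0683
```

Emit:
apply_moves(series=[{"fingers":0.6,"x":0,"y":0,"z":0.2,"yaw":0},{"fingers":0.6,"x":0,"y":0,"z":0.6,"yaw":0},{"fingers":0.6,"x":0,"y":0,"z":1.2,"yaw":0},{"fingers":0.6,"x":0,"y":0,"z":1.8,"yaw":0},{"fingers":0.6,"x":0,"y":0,"z":2.4,"yaw":0},{"fingers":0.6,"x":0,"y":0,"z":2.6,"yaw":0},{"fingers":0.6,"x":-0.6,"y":-0.8,"z":2.6,"yaw":0},{"fingers":0.6,"x":-1.2,"y":-1.6,"z":2.6,"yaw":0},{"fingers":0.6,"x":-1.8,"y":-2.4,"z":2.6,"yaw":0},{"fingers":0.6,"x":-2.2,"y":-3.2,"z":2.6,"yaw":0}])

```text
t: 12.6
position: [0.4763, -0.0025, 0.1978]
eef_rot: [-0.001, 0.522, 0.853, -0.0]
wrist_force: [0.9, -1.1, -0.3]
gripper_width: 0.0683
```

Emit:
apply_moves(series=[{"fingers":0.6,"x":0,"y":-0.8,"z":0,"yaw":0},{"fingers":0.6,"x":0,"y":-1.2,"z":0,"yaw":0},{"fingers":0.6,"x":0,"y":-1.2,"z":0,"yaw":0},{"fingers":0.6,"x":0,"y":-1.2,"z":0,"yaw":0}])

```text
t: 13.0
position: [0.4782, -0.0615, 0.1983]
eef_rot: [-0.001, 0.523, 0.852, 0.0]
wrist_force: [-0.3, 0.5, 0.5]
gripper_width: 0.0685
```

```bash
python3 - <<'E'
from h import *
for n in("scene","top"):
    im,d=optics.read_camera(n); np.savez(f"pics/{n}5.npz",im=im,d=d); cv2.imwrite(f"pics/{n}5.png",cv2.resize(im[130:290,190:390],None,fx=4,fy=3.75 if 0 else 4,interpolation=cv2.INTER_CUBIC)[:600,...,::-1])
    C=cloud(n,d); zz=C[...,2]; q=(np.hypot(C[...,0]-.5893,C[...,1]-.1583)<.045)&(d>0)
    print(n,"flange top z",np.median(zz[q&(zz>.03)&(zz<.045)]),"max z",np.percentile(zz[q],99))
s=monitor.read_state(); print(s["t"],s["position"],s["wrist_force"],s["gripper_width"])
E
```

```text
scene flange top z 0.03370742555899772 max z 0.10393998124595981
top flange top z 0.034104709728334376 max z 0.10606531567415946
13.1 [ 0.47838473 -0.06076063  0.19841184] [-0.73458869  0.48220024 -0.2415855 ] 0.06847700307841234
```

View pics/scene5.png

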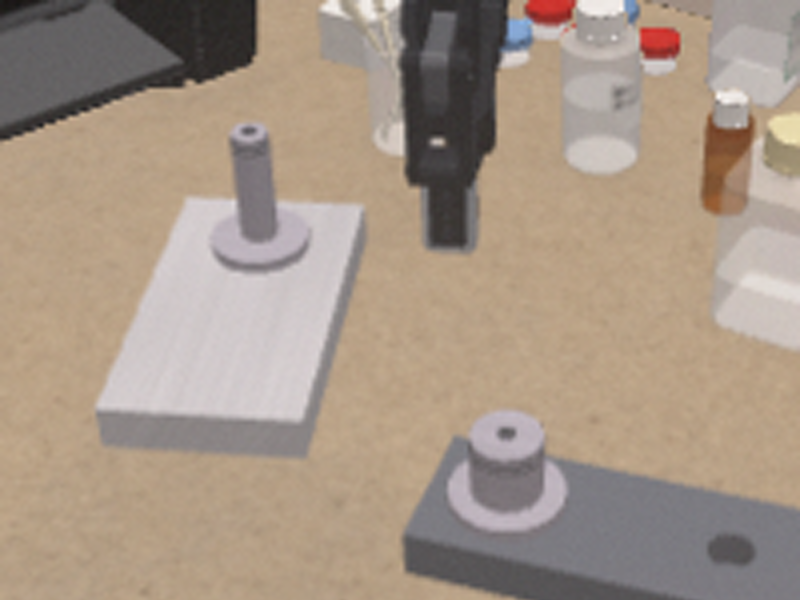

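View pics/top5.png

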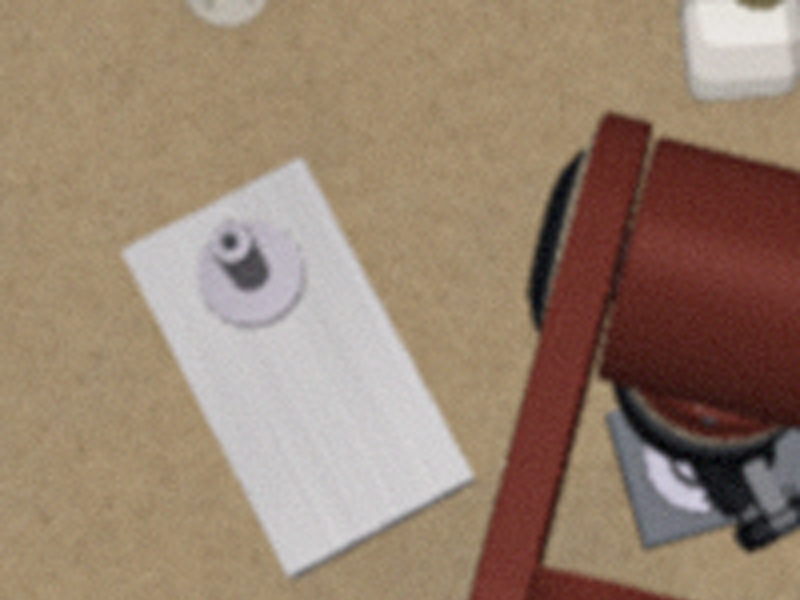

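The tall post stands upright in the hole, with its flange centre near (250,272) in the enlarged top crop. The flange top is at z = 0.034 and the post top at 0.104, as expected. The short post is still parked and the gripper is clear.

```bash
python3 -c "
from bench import r
print(r.hand_in())"
```

```text
the job is handed in; nothing more can be done
None
```

The tall post is standing in the plate's hole, and the job is handed in; it reports no verdict.

**What I did:** I gripped the tall post and set its foot on the bare half of the plate, about 100 mm from the hole. I slid it across, held down with about 10 N, until the foot dropped at the hole: z fell about 2 mm and the force fell to the post's weight alone. I then followed it down while finishing the slide to the centre until the flange touched the plate, released it and backed the arm away.

**Last checks, at t ≈ 13 s:**
- **Flange:** its top is at z = 0.034 m in both views, so it lies flat on the plate.
- **Post top:** 0.104 m in the scene view and 0.106 m in the top view. The expected height is 0.104 m, and the 2 mm difference is within the calibration error.
- **Upright:** the post looks upright in both pictures.
- **Short post:** it looks undisturbed in its place in the parking block.
- **Gripper:** it is clear of everything, with wrist force near zero.

No check failed. The largest wrist force I saw at the end of any move was under 10 N.

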